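# Lock a cue lamp onto its keyhole rail

### The job

Fit the cue lamp to the slotted metal rail on the worktop: let the rail's two screw heads through the wide ends of the keyholes in the lamp's plate so that the plate lies flat on the rail, then slide the lamp along until it is fully home and the rail's spring pin comes up in the round hole at the side of the plate. Do it gently, by feel, without forcing the plate against the screws or the rail; leave the lamp locked and let go of it, and do not disturb the other things on the worktop.

Things in the scene. Friction and masses are not known exactly. Their poses are not given: they have to be found in the camera images.
- lamp_grip (a point): Cue lamp, loose, 0.2 to 0.4 kg: grey box 44 (x) x 36 (y) mm with a white dome 15.5 mm high on top, in the middle of a flat steel plate 156 (x) x 72 (y) x 4 mm. Grip the box across its 36 mm; it reaches from the plate's top to 44.5 mm above the plate's underside. This point: on the box's centre line, 28 mm above the plate's underside, z up. Starts with the plate flat on the worktop.
- wide_front (a point): Centre of the wide round end (16 mm across) of the front keyhole, on the plate's underside, 62 mm to +x of lamp_grip. From it a slot 9 mm wide runs towards -x of the lamp; its closed end stops a screw whose centre is 14 mm from this point. Axes as lamp_grip.
- wide_rear (a point): Centre of the wide round end of the rear keyhole, 34 mm to -x of lamp_grip, on the plate's underside; same size and slot direction as the front one. Axes as lamp_grip.
- pin_hole (a point): Centre of the round 12 mm hole at the side of the plate into which the spring pin rises, on the plate's underside, 36 mm to +x and 25 mm to +y of lamp_grip. Axes as lamp_grip.
- rail: Aluminium rail fixed to the worktop, 260 (x) x 90 (y) x 20 mm; origin at the centre of its underside, x along it, z up. Grooves along x: 8 mm wide at y = 0 (screws) and 12 mm wide at y = +25 mm (pin). The lamp goes on with its x along the rail's x (same way, not reversed; it starts within 50 degrees of that) and slides to +x of the rail to lock. Seated, lamp_grip is 48 mm above this origin.
- rail_top (a point): Middle of the rail's top. Two screws stand 96 mm apart along x in the y = 0 groove: shank 6 mm, head 13 mm wide with bevelled rim, its underside 5.5 and top 9.1 mm above the rail's top. Screws and pin are clamped together, their midpoint up to 16 mm either way along x from here, NOT measured: feel or see it. Midpoint is 14 mm to +x of lamp_grip at entry, under it when home.
- pin (a joint): Spring pin in the rail, 8 mm thick, 36 mm to +x and 25 mm to +y of the screws' midpoint, standing 4 mm over the rail's top. 0 when fully up, grows as it is pressed (m): 0.004 when flush under the plate. Resists with 2 to 3 N; rises by itself when the plate's round hole is over it.
- fuse_carton: Bystander: small red carton 45 x 60 x 18 mm, lying loose; origin at the centre of its underside.
- tape: Bystander: roll of tape, 104 x 102 x 25 mm, lying loose; origin at the centre of its underside.
- tape_cassette: Bystander: grey cassette 64 x 100 x 12 mm, lying loose; origin at the centre of its underside.

How it is judged:
By the outcome, as a careful person would: the job done as asked, in the order asked, and still so for the second after the job is handed in, with the robot touching nothing.
It also fails if it takes over 64 s, if anything falls off the work surface, if the arm or the gripper's body presses on something with over 40 N, if the wrist force passes 120 N, or if a joint passes its speed limit or range.

### The arm

A 6-joint arm with a two-finger parallel gripper is mounted at the origin on a cart in front of the work surface, level with it; the furniture and walls round the work are solid. World frame = base frame: x ahead of the robot, y to its left, z up, the work surface at z = 0. Lengths are in mm, angles in rad, forces in N, time in s.
With the tool pointing down it reaches from about 350 to 725 mm from the base axis. Payload 6 kg.
Tool frame: the origin (TCP) lies at the very end of the fingers, on their centre line; the grasp point (between the pads) lies 19 mm behind it; z points along the fingers, y is the line along which they close (so a half turn about z gives the same grasp; the last joint's range is limited). The gripper opens to 85 mm and grips with 20 to 120 N. Pads are 22 mm wide; open, the fingers measure 114 mm over their backs; the gripper's body (76 mm by 85 mm) begins 54 mm behind the grasp point. The pads swing forward as they close: fully open they stand 13 mm farther back than shut.
Start: joints at [-0.937, 0.04, 0.085, 0, -1.615, -0.334], TCP at [177.207, -573.211, 231.261] pointing down, gripper open.
Joint ranges: [-2.56, 2.56], [-1.29, 2.01], [-1.08, 1.49], [-3.29, 1.98], [-2.81, -0.18], [-2.99, 2.99]. Speed limits (rad/s): [2.57, 2.57, 3.01, 3.14, 3.14, 3.14].

### API

Orientations are given as a unit quaternion [x, y, z, w].
In Python, from plant import ctrl gives the robot as it stands. Calls block until the motion is done:
- ctrl.reach(position, orientation): joint-space move of the TCP to a pose.
- ctrl.move_linear(position, velocity=150, attitude=None, guard=None): straight line of the TCP; attitude=None keeps the orientation; velocity is the mean speed in mm/s. With guard (N) it stops when the force on the tool has changed by that much, and returns True; else False.
- ctrl.movej(angles): joint-space move.
- ctrl.move_gripper(opening, grasp_force=None): finger opening in mm; grasp_force is the grip in N (None keeps the last); returns when the fingers have stopped.
- ctrl.dwell(seconds).
- ctrl.ik(position, orientation): joint angles nearest the present ones, or None.
- ctrl.capture(name): name is "scene" or "top"; returns a dict with "image" (384x512x3 uint8, red, green, blue), "z_map" (384x512 float32, mm along the optical axis (not along the pixel's ray), 0 where there is no reading), "intrinsics" (3x3 intrinsics, pixels), "k1" (the pictures are not rectified: a ray, as slopes to the right and down, at radius r is drawn at 1 + k1 r^2 times it, then the intrinsics apply), "rvec" (rotation vector, rad) and "tvec" (3), from world to camera coordinates, as OpenCV has them. Camera axes: x right, y down, z forward; pixel columns grow to the right and rows downward; lengths in mm; the calibration is good to about 2 mm. A picture is of the moment at which its call begins.
A pose or a line that the arm cannot do raises ctrl.PlanningError and nothing moves.
- ctrl.hand_in(): hands the job in; it is judged then, once.
Trained networks look in a picture, given as the dict that the camera call returned (one of the last four; its "shot" number tells which), for a name from the list of things; names that differ only in an ending like _2 or _b are one class to them, and where a whole thing is asked for, a point or a joint stands for the part that bears it (a point fixed in the world has none). Each returns a list of dicts, best first, with "p" (0 to 1); they miss things now and then, are a little off and sometimes report something else, mostly with a low value. They report only what shows in the picture. A call takes as long as a camera call.
- ctrl.cut_out(label, picture): "region" (384x512 bool, what is visible of it) and "location" ([column, row] in pixels, amid what is visible of it).
- ctrl.place_of(label, picture): "location" ([column, row] in pixels: a listed point, or the origin of a listed thing).
Readings, each from a call of its own:
- ctrl.current_time(): time.
- ctrl.current_q(): joint angles.
- ctrl.current_qvel(): joint speeds.
- ctrl.current_joint_torque(): joint torques, N m.
- ctrl.current_eef_pos(): TCP position.
- ctrl.current_eef_rot(): TCP orientation.
- ctrl.current_contact_force(): force on the tool from outside, world axes, zero at the start.
- ctrl.current_moment(): the same for the moment, N m.
- ctrl.current_grip_width(): finger opening in mm.
- ctrl.current_grasp_force(): force on a finger pad.
Only numpy, scipy, OpenCV 4.12 (cv2) and the standard library are available. Lean on these libraries where they do the work, as an engineer would, in place of code of your own. Each camera call takes 0.05 s, during which the arm holds its last target. There are 200 camera calls.

## Working session

There is one attempt and no reset: what is moved stays moved. The work goes in short steps, each a Python script; the robot and the scene stay as the last script left them, time stands still between calls to the robot, and variables do not carry over. Pictures are saved under pics/ and viewed, at most 10 in all, crops included, and the job is handed in when it is done.

```bash
ls; mkdir -p pics; cat > h.py <<'E'
import numpy as np, cv2
from scipy.spatial.transform import Rotation as R
from plant import ctrl
def deproj(P,uv,z=None,plane=None):
    """world points from pixels: with depth z (mm along axis) or intersect with world plane z=plane"""
    uv=np.asarray(uv,float).reshape(-1,2);K=np.array(P['intrinsics'])
    s=(uv-K[:2,2])/[K[0,0],K[1,1]];r=s.copy()
    for _ in range(20): r=s/(1+P['k1']*(r**2).sum(1,keepdims=True))
    d=np.c_[r,np.ones(len(r))];M=R.from_rotvec(np.ravel(P['rvec'])).as_matrix();t=np.ravel(P['tvec'])
    c=-M.T@t; D=d@M
    if plane is not None: k=(plane-c[2])/D[:,2]
    elif z is not None: k=np.asarray(z,float).ravel()
    else: return c,D
    return c+D*k[:,None]
def proj(P,X):
    M=R.from_rotvec(np.ravel(P['rvec'])).as_matrix();X=np.atleast_2d(X)@M.T+np.ravel(P['tvec'])
    r=X[:,:2]/X[:,2:];K=np.array(P['intrinsics'])
    r=r*(1+P['k1']*(r**2).sum(1,keepdims=True));return r*[K[0,0],K[1,1]]+K[:2,2]
def tri(Ps,uvs):
    A=np.zeros((3,3));b=np.zeros(3)
    for P,uv in zip(Ps,uvs):
        c,D=deproj(P,uv);d=D[0]/np.linalg.norm(D[0]);Q=np.eye(3)-np.outer(d,d);A+=Q;b+=Q@c
    return np.linalg.solve(A,b)
E
python3 - <<'E'
from h import *
np.set_printoptions(precision=1,suppress=True)
Ps={n:ctrl.capture(n) for n in("scene","top")}
for n,P in Ps.items():
    cv2.imwrite(f'pics/{n}0.png',P['image'][:,:,::-1])
    print(n,deproj(P,[0,0])[0],P['intrinsics'][0][0],P['k1'])
    for l in ['lamp_grip','wide_front','wide_rear','pin_hole','rail','rail_top','pin','fuse_carton','tape','tape_cassette']:
        r=ctrl.place_of(l,P)[:2]
        for q in r: 
            u=q['location'];zz=P['z_map'][int(u[1]),int(u[0])]
            print(l,q['p'],np.round(u,1),deproj(P,u,z=[zz])[0])
print(ctrl.current_time(),R.from_quat(ctrl.current_eef_rot()).as_matrix())
E
```

```text
pics
scene [ 999.7  274.8 1017.5] 469.0780023175017 -0.16218548865575422
lamp_grip 0.68 [354.8 235.6] [490.2 108.4  54. ]
wide_front 0.72 [364.7 225.9] [423.7 101.9   0.6]
wide_rear 0.55 [341. 250.] [515.1  96.7  -0.1]
pin_hole 0.94 [353.1 229.3] [482.7  96.8  60. ]
rail 0.92 [200.2 140.9] [ 515.1 -383.    16. ]
rail_top 0.96 [200.6 136.9] [ 504.7 -392.2   16.1]Traceback (most recent call last):
  File "<stdin>", line 8, in <module>
ValueError: it knows: fuse_carton, lamp_grip, pin_hole, rail, rail_top, tape, tape_cassette, wide_front, wide_rear
```

```bash
python3 - <<'E'
from h import *
np.set_printoptions(precision=1,suppress=True)
Ps={n:ctrl.capture(n) for n in("scene","top")}
L={}
for n,P in Ps.items():
    print(n,deproj(P,[0,0])[0],P['intrinsics'][0][0])
    for l in ['lamp_grip','wide_front','wide_rear','pin_hole','rail','rail_top','fuse_carton','tape','tape_cassette']:
        r=ctrl.place_of(l,P)[:2]
        if r: L.setdefault(l,[]).append((P,r[0]['location']))
        for q in r: 
            u=q['location'];zz=P['z_map'][int(u[1]),int(u[0])]
            print(l,q['p'],np.round(u,1),deproj(P,u,z=[zz])[0])
for l,v in L.items():
    if len(v)==2: print('tri',l,tri([a for a,_ in v],[b for _,b in v]))
print(ctrl.current_time(),R.from_quat(ctrl.current_eef_rot()).as_matrix())
im=np.vstack([Ps['scene']['image'],Ps['top']['image']])
cv2.imwrite('pics/both0.png',cv2.resize(Ps['top']['image'][:,:,::-1],(800,600)))
E
```

```text
scene [ 999.7  274.8 1017.5] 469.0780023175017
lamp_grip 0.62 [352.3 240.3] [499.7 109.8  46. ]
wide_front 0.79 [362.4 227.5] [434.4 101.2   6.4]
wide_front 0.3 [202.6 137.5] [ 503.4 -385.4   17.8]
wide_rear 0.85 [340.8 249.9] [514.9  96.1  -0.7]
pin_hole 0.71 [351.2 223.1] [440.6  72.3   2.2]
rail 0.79 [197.6 139.9] [ 519.8 -387.6   20.9]
rail_top 0.86 [199.7 135.3] [ 504.6 -395.2   20.5]
fuse_carton 0.92 [281.6 197.3] [505.2 -99.8  16.4]
tape 0.64 [260.4 275.1] [690.6  -5.2  -1.2]
tape_cassette 0.69 [326.9 170.5] [356.6 -68.6   5. ]
top [ 406.7 -126.9  901.8] 403.4237357712596
lamp_grip 0.73 [154.5 216.5] [477.8  91.5  56. ]
wide_front 0.76 [153.8 245.1] [418.1 107.8  -1.3]
wide_rear 0.93 [159.9 200.9] [517.8  93.6   0.2]
pin_hole 0.68 [168.9 233.2] [444.3  73.9  -4.5]
rail 0.57 [372.  199.4] [ 505.8 -382.    21.5]
rail 0.17 [375.7 194.6] [ 517.4 -393.8   12.6]
rail_top 0.7 [378.6 196.4] [ 512.3 -398.    19.7]
fuse_carton 0.76 [251.4 204.4] [ 502.6 -114.5   16.9]
tape 0.76 [200.6 128.5] [685.5  -0.2  -2.2]
tape_cassette 0.83 [232.1 271.1] [357.6 -68.4   7.9]
tri lamp_grip [481.5 103.5  10.3]
tri wide_front [422.1 103.8  -7.4]
tri wide_rear [516.7  95.    0.8]
tri pin_hole [443.3  72.3   6.1]
tri rail [ 510.7 -391.6    6.3]
tri rail_top [ 509.7 -392.5   28.9]
tri fuse_carton [ 501.2 -109.7    2.6]
tri tape [688.   -2.9  -3.5]
tri tape_cassette [357.5 -68.2   6.4]
1.4 [[-1.  -0.3 -0. ]
 [-0.3  1.   0. ]
 [ 0.   0.  -1. ]]
```

View pics/both0.png

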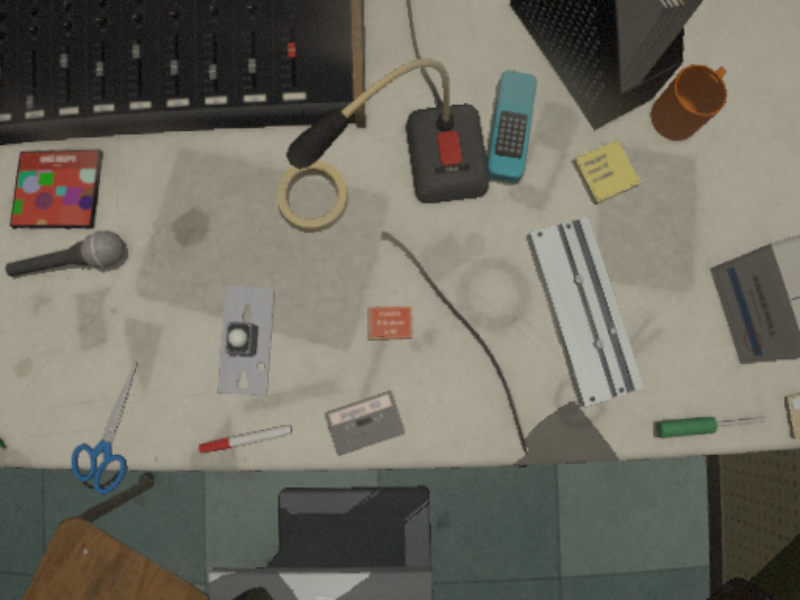

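View pics/scene0.png

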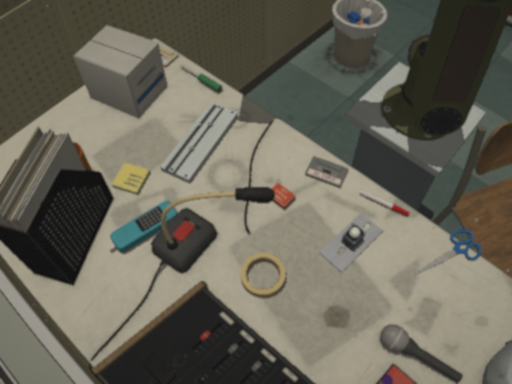

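The top view shows the lamp plate at about (245,340) of 800x600, with its front keyhole at (242,378). The rail runs from (556,225) to (612,395), with screws at about (578,278) and (600,343) and the pin at about (613,330). Nothing tall stands between the two. I'll fit the models to the masks in both views.

```bash
cat >> h.py <<'E'
from scipy.optimize import minimize
def boxpts(l,w,z0,z1): return np.array([[a*l/2,b*w/2,z] for a in(-1,1) for b in(-1,1) for z in(z0,z1)])
RAIL=[boxpts(260,90,0,20)]
LAMP=[boxpts(156,72,0,4),boxpts(44,36,0,44.5)]
def render(P,parts,pose,S=4):
    m=np.zeros((384*S,512*S),np.uint8);c,s=np.cos(pose[2]),np.sin(pose[2])
    for B in parts:
        X=B.copy();X[:,:2]=B[:,:2]@np.array([[c,s],[-s,c]])+pose[:2]
        if len(pose)>3: X[:,2]+=pose[3]
        uv=(proj(P,X)+.5)*S
        cv2.fillConvexPoly(m,cv2.convexHull((uv*16).round().astype(np.int32)),255,shift=4)
    return cv2.resize(m,(512,384),interpolation=cv2.INTER_AREA)/255.
def fit(Ps,masks,parts,x0):
    f=lambda p:sum(np.abs(render(P,parts,[p[0],p[1],p[2]/50])-m).sum()/m.sum() for P,m in zip(Ps,masks))
    p0=np.array([x0[0],x0[1],x0[2]*50])
    for st in(8,2): r=minimize(f,p0,method='Nelder-Mead',options=dict(initial_simplex=np.vstack([p0]+[p0+st*e for e in np.eye(3)]),xatol=.05,fatol=1e-4));p0=r.x
    return np.array([p0[0],p0[1],p0[2]/50]),r.fun
E
python3 - <<'E'
from h import *
np.set_printoptions(precision=2,suppress=True)
Ps={n:ctrl.capture(n) for n in("scene","top")}
for l,parts,x0 in (('rail',RAIL,[510,-392,np.radians(198)]),('lamp_grip',LAMP,[480,101,np.radians(174)])):
    M={}
    for n,P in Ps.items():
        c=ctrl.cut_out(l,P);print(l,n,[(q['p'],q['region'].sum(),np.round(q['location'])) for q in c[:3]])
        M[n]=c[0]['region'].astype(float)
        p,f=fit([P],[M[n]],parts,x0);print('  ',p[:2],np.degrees(p[2]),f)
        z=P['z_map'][c[0]['region']];print('  world z median',np.median(deproj(P,np.argwhere(c[0]['region'])[:,::-1],z=z)[:,2]))
    p,f=fit(list(Ps.values()),list(M.values()),parts,x0);print('  joint',p[:2],np.degrees(p[2]),f)
P=Ps['top'];I=P['image'][:,:,::-1]
a=cv2.resize(I[130:270,330:415],None,fx=4.2,fy=4.2,interpolation=cv2.INTER_CUBIC)
b=cv2.resize(I[175:260,130:185],None,fx=6.9,fy=6.9,interpolation=cv2.INTER_CUBIC)
h=588;C=np.zeros((h,760,3),np.uint8);C[:a.shape[0],:a.shape[1]]=a[:h];C[:b.shape[0],370:370+b.shape[1]]=b[:h,:390]
cv2.imwrite('pics/crop1.png',C)
E
```

```text
rail scene [(0.83, np.int64(2683), array([198., 142.])), (0.19, np.int64(846), array([325., 170.]))]
   [ 510.44 -389.63] 194.5730601423016 0.05314799792447728
  world z median 18.846348266602263
rail top [(0.64, np.int64(4709), array([372., 200.]))]
   [ 510.3 -390.4] 194.7027985133873 0.040334111984143835
  world z median 19.067902961643426
  joint [ 510.64 -390.06] 194.34971522595038 0.09602980955915563
lamp_grip scene [(0.77, np.int64(1614), array([350., 245.])), (0.44, np.int64(826), array([325., 170.]))]
   [480.64 100.23] 175.67579704071537 0.09325509633841145
  world z median 5.225020451662033
lamp_grip top [(0.68, np.int64(2042), array([158., 217.]))]
   [480.85  99.79] 175.509844334576 0.09127153309903786
  world z median 3.7608766462174117
  joint [481.    99.76] 175.6539325860824 0.1871935223703352
```

View pics/crop1.png

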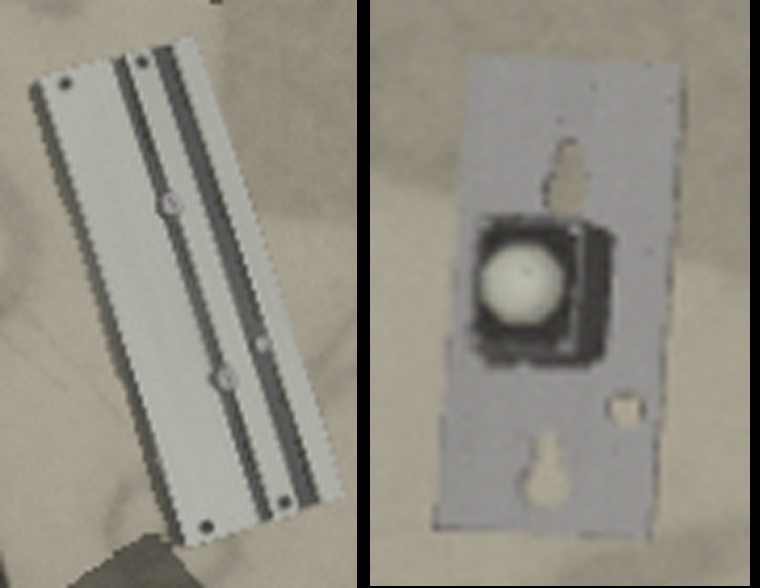

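```bash
cat >> h.py <<'E'
def q(deg): return (R.from_euler('z',deg,degrees=True)*R.from_euler('x',180,degrees=True)).as_quat()
E
python3 - <<'E'
from h import *
np.set_printoptions(precision=2,suppress=True)
P=ctrl.capture('top')
for nm,(x,y),z in(('rear',(170,206),29),('front',(226,379),29),('pin',(263,344),24)):
    u=[330+(x+.5)/4.2-.5,130+(y+.5)/4.2-.5];print(nm,u,deproj(P,u,plane=z)[0])
print(ctrl.ik([481,99.8,10],q(175.6)),ctrl.ik([510,-390,40],q(194.5)))
ctrl.move_gripper(65)
ctrl.reach([481,99.8,90],q(175.6))
print(ctrl.move_linear([481,99.8,11],velocity=80,guard=8), ctrl.current_eef_pos())
ctrl.move_gripper(30,60)
print(ctrl.current_grip_width(),ctrl.current_grasp_force(),ctrl.current_contact_force())
ctrl.move_linear([481,99.8,60],velocity=60)
print(ctrl.current_eef_pos(),ctrl.current_contact_force(),ctrl.current_moment(),ctrl.current_time())
P=ctrl.capture('top');S=ctrl.capture('scene')
I=np.hstack([cv2.resize(P['image'][165:275,110:210],None,fx=4,fy=4),cv2.resize(S['image'][180:290,290:390],None,fx=4,fy=4)])
cv2.imwrite('pics/grasp.png',I[:,:,::-1])
E
```

```text
rear [370.0952380952381, 178.66666666666666] [ 551.27 -378.65   29.  ]
front [383.42857142857144, 219.85714285714283] [ 459.23 -402.66   29.  ]
pin [392.23809523809524, 211.52380952380952] [ 477.3  -425.45   24.  ]
[ 0.62 -0.17 -0.52 -0.   -1.22 -2.26] [-0.34  0.21 -0.08  0.   -1.28 -0.98]
False [481.44 100.    11.67]
35.314732810581845 61.64453387260437 [0.31 0.61 2.85]
[480.68  99.71  59.49] [-1.05  0.38 -3.35] [-0.   -0.01  0.03] 7.2167
```

View pics/grasp.png

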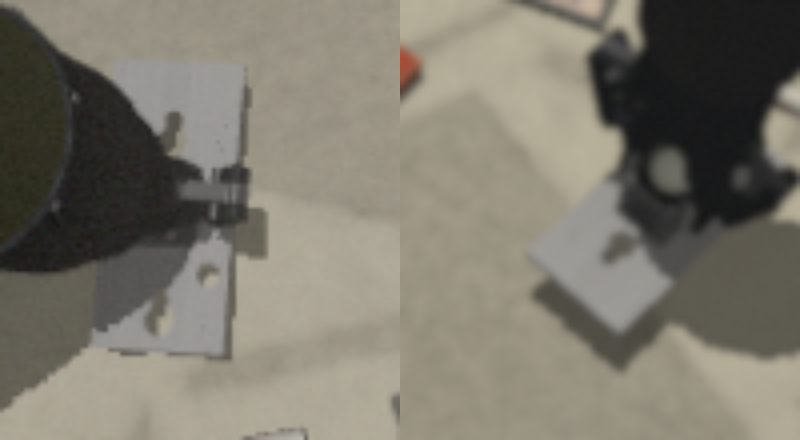

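The lamp is gripped across the box and the plate hangs level. The front keyhole is at crop (160,315) and the pin hole at (208,275). Next I'll estimate the in-hand x offset, carry it over and hover above the rail.

```bash
cat > hov.py <<'E'
from h import *
np.set_printoptions(precision=2,suppress=True)
E
python3 - <<'E'
from hov import *
P=ctrl.capture('top')
f=lambda x,y:[110+(x+.5)/4-.5,165+(y+.5)/4-.5]
T=np.array([481,99.8]);c,s=np.cos(np.radians(175.6)),np.sin(np.radians(175.6));Rl=np.array([[c,-s],[s,c]])
for n,p,z,ref in(('front',(160,315),50.5,(62,0)),('pinhole',(208,275),50.5,(36,25)),('cornerF+',(232,355),52.5,(78,36)),('cornerR+',(245,65),52.5,(-78,36)),('cornerF-',(94,347),52.5,(78,-36))):
    X=deproj(P,f(*p),plane=z)[0][:2];print(n,X,(X-T)@Rl-ref)
ctrl.move_linear([481,99.8,120],velocity=120)
ctrl.reach([518.8,-387.1,120],q(194.6))
ctrl.move_linear([518.8,-387.1,53],velocity=80)
print(ctrl.current_eef_pos(),ctrl.current_contact_force(),ctrl.current_time())
P=ctrl.capture('top');S=ctrl.capture('scene')
for V in(P,S):
  for l in('wide_front','wide_rear','pin_hole'):
    for d in ctrl.place_of(l,V)[:1]: print(l,d['p'],np.round(d['location'],1),deproj(V,d['location'],plane=44)[0])
I=np.hstack([cv2.resize(P['image'][130:270,320:420],None,fx=4,fy=4,interpolation=cv2.INTER_CUBIC),cv2.resize(S['image'][85:225,150:250],None,fx=4,fy=4,interpolation=cv2.INTER_CUBIC)])
cv2.imwrite('pics/hover.png',I[:,:,::-1])
E
```

```text
front [421.2  103.42] [-2.1   0.98]
pinhole [441.96  77.4 ] [1.21 0.33]
cornerF+ [399.5   64.16] [0.53 5.79]
cornerR+ [554.14  57.09] [1.8  0.97]
cornerF- [404.76 138.79] [1.   2.97]
[ 519.21 -387.4    53.84] [ 0.54  0.16 -1.63] 10.775
wide_front 0.87 [387.3 222.1] [ 453.22 -406.17   44.  ]
wide_rear 0.7 [385.8 223.8] [ 449.68 -402.62   44.  ]
pin_hole 0.98 [390.6 201.3] [ 498.   -416.53   44.  ]
wide_front 0.78 [209.1 121. ] [ 463.99 -396.52   44.  ]
wide_rear 0.86 [191.3 144. ] [ 551.65 -374.79   44.  ]
pin_hole 0.59 [198. 123.] [ 489.19 -414.28   44.  ]
```

View pics/hover.png

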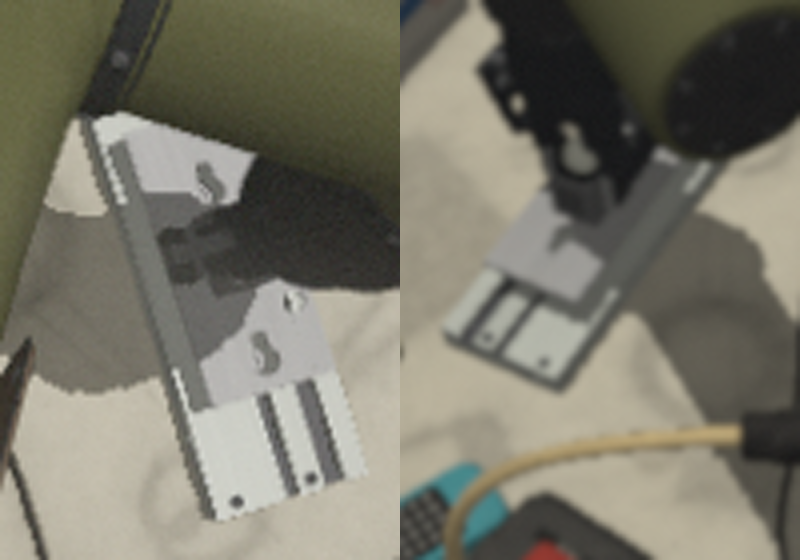

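```bash
python3 - <<'E'
from hov import *
P=ctrl.capture('top')
f=lambda x,y:[320+(x+.5)/4-.5,130+(y+.5)/4-.5]
T=np.array([518.8,-387.1]);c,s=np.cos(np.radians(194.6)),np.sin(np.radians(194.6));Rl=np.array([[c,-s],[s,c]])
for n,p,z,ref in(('front',(265,358),44,(62,0)),('pinhole',(294,301),44,(36,25)),('cornerF+',(337,371),46,(78,36)),('cornerF-',(203,408),46,(78,-36)),('cornerR-',(122,142),46,(-78,-36))):
    X=deproj(P,f(*p),plane=z)[0][:2];print(n,X,(X-T)@Rl-ref)
print(np.mean([ctrl.current_eef_pos() for _ in range(20)],0),np.std([ctrl.current_eef_pos() for _ in range(20)],0),np.std([ctrl.current_contact_force() for _ in range(20)],0))
hit=ctrl.move_linear([518.8,-387.1,33],velocity=25,guard=6)
print(hit,np.mean([ctrl.current_eef_pos() for _ in range(20)],0),ctrl.current_contact_force(),ctrl.current_moment(),ctrl.current_time())
E
```

```text
front [ 459.72 -403.43] [-0.72  0.91]
pinhole [ 490.05 -421.62] [0.52 1.16]
cornerF+ [ 451.27 -442.31] [1.26 0.4 ]
cornerF- [ 434.01 -367.18] [-0.97 -4.65]
cornerR- [ 579.38 -331.58] [ 5.38 -2.45]
[ 518.81 -387.11   53.11] [0. 0. 0.] [0. 0. 0.]
False [ 518.84 -387.19   33.37] [-1.21  0.76  0.38] [ 0.21  0.42 -0.05] 12.175
```

No contact at head height (TCP about 40), so both heads are through. Now I'll settle it onto the rail and check.

```bash
cat >> hov.py <<'E'
def st(n=8):
    a=[];b=[];m=[]
    for _ in range(n): ctrl.dwell(.02);a.append(ctrl.current_eef_pos());b.append(ctrl.current_contact_force());m.append(ctrl.current_moment())
    print('pos',np.mean(a,0),'F',np.mean(b,0),'M',np.mean(m,0),'t',ctrl.current_time());return np.mean(a,0),np.mean(b,0)
E
python3 - <<'E'
from hov import *
st()
print(ctrl.move_linear([518.8,-387.1,29.5],velocity=8,guard=5))
st()
E
```

```text
pos [ 518.84 -387.21   33.35] F [-0.99  0.95 -0.68] M [ 0.18  0.38 -0.04] t 12.3083
True
pos [ 518.87 -387.28   31.7 ] F [ 1.19 -0.53  4.54] M [-0.03 -0.38 -0.05] t 12.7583
```

The plate is flat: TCP z is 31.7, matching the height measured when it sat on the worktop plus 20. Now the guarded slide.

```bash
python3 - <<'E'
from hov import *
d=np.array([np.cos(np.radians(194.6)),np.sin(np.radians(194.6)),0])
p0=np.array([518.8,-387.1,31.6])
for a in (5,10,12,17):
    h=ctrl.move_linear(p0+d*a,velocity=12,guard=7);p,F=st(4);print(a,h,'travel',(p-p0)@d,'Fx',F@d)
    if h: break
E
```

```text
pos [ 514.03 -388.38   31.72] F [2.58 0.89 3.72] M [ 0.17 -0.91  0.1 ] t 13.3417
5 False travel 4.935049163908414 Fx -2.7178836985106583
pos [ 508.82 -389.85   31.7 ] F [1.26 0.33 4.43] M [-0.26 -0.73  0.04] t 13.975
10 False travel 10.348737058312889 Fx -1.3013192530672766
pos [ 507.27 -390.22   31.69] F [ 3.27 -0.6   3.22] M [-0.38 -1.27  0.03] t 14.3583
12 False travel 11.947268455071981 Fx -3.0122179628414956
pos [ 506.81 -390.4    31.69] F [0.29 0.18 1.14] M [ 0.03 -0.04 -0.08] t 14.7167
17 True travel 12.433568328065732 Fx -0.3268370788016135
```

```bash
python3 - <<'E'
from hov import *
d=np.array([np.cos(np.radians(194.6)),np.sin(np.radians(194.6)),0])
p0=np.array([518.8,-387.1,31.6])
for a in (13.5,14.5,16,18):
    h=ctrl.move_linear(p0+d*a,velocity=6,guard=7);p,F=st(4);print(a,h,'travel',(p-p0)@d,'Fx',F@d)
    if F@d<-5: break
E
```

```text
pos [ 506.8  -390.39   31.93] F [5.29 0.69 0.88] M [ 0.22 -1.48 -0.12] t 15.4
13.5 False travel 12.443053365702196 Fx -5.292221930286854
```

```bash
python3 - <<'E'
from hov import *
P=ctrl.capture('top');S=ctrl.capture('scene')
I=np.hstack([cv2.resize(P['image'][175:245,350:415],None,fx=6,fy=6,interpolation=cv2.INTER_CUBIC),cv2.resize(S['image'][100:170,170:235],None,fx=6,fy=6,interpolation=cv2.INTER_CUBIC)])
cv2.imwrite('pics/home.png',I[:,:,::-1]);st(3)
E
```

```text
pos [ 506.78 -390.38   31.92] F [ 4.9  -0.15  0.8 ] M [ 0.19 -1.44 -0.14] t 15.55
```

View pics/home.png

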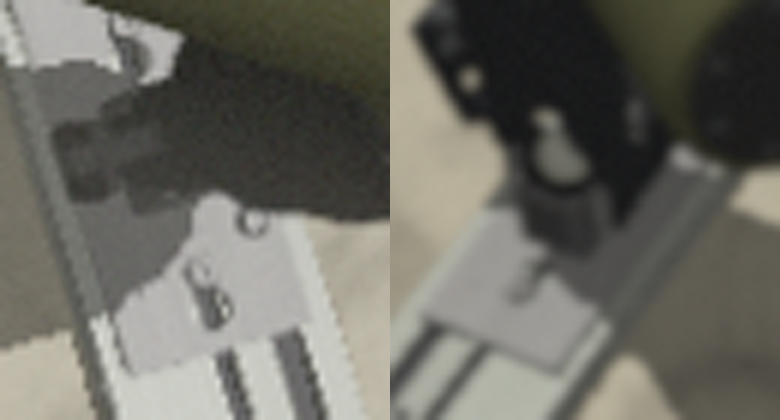

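The front screw head sits at the narrow end of its slot at crop (200,272), and the wide end is empty at (215,310), about 14 mm away. The pin shows bright in its hole at (250,222). I'll test the lock with a gentle pull back, then push home again and release.

```bash
python3 - <<'E'
from hov import *
d=np.array([np.cos(np.radians(194.6)),np.sin(np.radians(194.6)),0])
p0=np.array([518.8,-387.1,31.6])
def go(a,v=6,g=6):
    h=ctrl.move_linear(p0+d*a,velocity=v,guard=g);p,F=st(4);t=(p-p0)@d;print(a,h,'travel',round(t,2),'Fx',round(F@d,2));return t,F@d
go(12.4)
for a in(11,9.5,8.5,7.5):
    t,f=go(a)
    if t-a>.7 or f>6: break
for a in(11,12.4,13.4):
    t,f=go(a)
    if a>12 and f<-5: break
E
```

```text
pos [ 506.84 -390.37   31.81] F [ 1.98 -0.    2.43] M [-0.02 -0.5  -0.03] t 15.95
12.4 False travel 12.4 Fx -1.92
pos [ 506.98 -390.33   31.71] F [-0.25  0.51  3.35] M [0.24 0.16 0.01] t 16.3167
11 True travel 12.25 Fx 0.11
pos [ 507.74 -390.16   31.73] F [-3.72 -1.47  4.75] M [-0.27  1.33  0.06] t 16.725
11 False travel 11.48 Fx 3.96
pos [ 507.79 -390.18   31.78] F [1.93 0.37 2.21] M [ 0.29 -0.41 -0.08] t 17.1
12.4 True travel 11.43 Fx -1.96
pos [ 506.81 -390.41   31.84] F [4.99 0.25 1.52] M [ 0.13 -1.47 -0.07] t 17.55
13.4 False travel 12.43 Fx -4.89
```

```bash
python3 - <<'E'
from hov import *
d=np.array([np.cos(np.radians(194.6)),np.sin(np.radians(194.6)),0])
p0=np.array([518.8,-387.1,31.6])
def go(a,v=6,g=9):
    h=ctrl.move_linear(p0+d*a,velocity=v,guard=g);p,F=st(4);t=(p-p0)@d;print(a,h,'travel',round(t,2),'Fx',round(F@d,2));return t,F@d
go(12.4)
go(11.2);t,f=go(10.2)
if f<5: go(9.4)
go(11.5);go(12.6);t,f=go(13.4)
E
```

```text
pos [ 506.84 -390.39   31.78] F [ 2.01 -0.75  2.38] M [-0.13 -0.62  0.05] t 17.9333
12.4 False travel 12.41 Fx -1.76
pos [ 506.94 -390.34   31.75] F [-2.3  -1.72  4.99] M [-0.29  0.81  0.09] t 18.35
11.2 False travel 12.3 Fx 2.66
pos [ 507.53 -390.18   31.74] F [-4.2  -1.49  6.13] M [-0.3   1.19  0.07] t 18.7333
10.2 False travel 11.68 Fx 4.44
pos [ 508.27 -390.     31.75] F [-3.61 -1.77  5.81] M [-0.27  1.24  0.05] t 19.0833
9.4 False travel 10.92 Fx 3.94
pos [ 508.15 -390.     31.79] F [ 3.84 -1.11  3.59] M [-0.19 -1.06 -0.1 ] t 19.65
11.5 False travel 11.03 Fx -3.44
pos [ 506.88 -390.29   31.78] F [ 5.12 -0.68  4.09] M [-0.03 -1.36 -0.09] t 20.05
12.6 False travel 12.34 Fx -4.79
pos [ 506.75 -390.3    31.81] F [ 6.92 -0.33  2.64] M [ 0.01 -2.07 -0.11] t 20.4
13.4 False travel 12.47 Fx -6.62
```

```bash
python3 - <<'E'
from hov import *
d=np.array([np.cos(np.radians(194.6)),np.sin(np.radians(194.6)),0])
p0=np.array([518.8,-387.1,31.8])
ctrl.move_linear(p0+d*12.7,velocity=6);st(3)
ctrl.move_gripper(62);ctrl.dwell(.2);st(3)
p=p0+d*12.7;p[2]=130
print(ctrl.move_linear(p,velocity=100,guard=8))
ctrl.reach([400,-150,220],q(194.6));print(ctrl.current_time())
P=ctrl.capture('top');S=ctrl.capture('scene')
for n,V in(('top',P),('scene',S)):
    c=ctrl.cut_out('lamp_grip',V);print(c[0]['p'],c[0]['region'].sum())
    lp=[B+[0,0,20] for B in LAMP];x,f=fit([V],[c[0]['region'].astype(float)],lp,[506,-390,np.radians(194.6)]);print(n,x[:2],np.degrees(x[2]),f)
I=np.hstack([cv2.resize(P['image'][160:245,345:415],None,fx=5.6,fy=5.6,interpolation=cv2.INTER_CUBIC),cv2.resize(S['image'][95:180,165:235],None,fx=5.6,fy=5.6,interpolation=cv2.INTER_CUBIC)])
cv2.imwrite('pics/rel.png',I[:,:,::-1])
E
```

```text
pos [ 506.73 -390.31   31.77] F [ 5.8  -0.69  2.81] M [-0.22 -1.5  -0.06] t 20.725
pos [ 506.37 -390.28   31.69] F [0.13 0.38 0.28] M [ 0.05 -0.   -0.  ] t 21.35
False
23.5583
0.89 2154
top [ 506.81 -389.77] 195.31955399506242 0.0880769020700202
0.77 1066
scene [ 505.66 -388.97] 195.1151526258445 0.1716219696133613
```

View pics/rel.png

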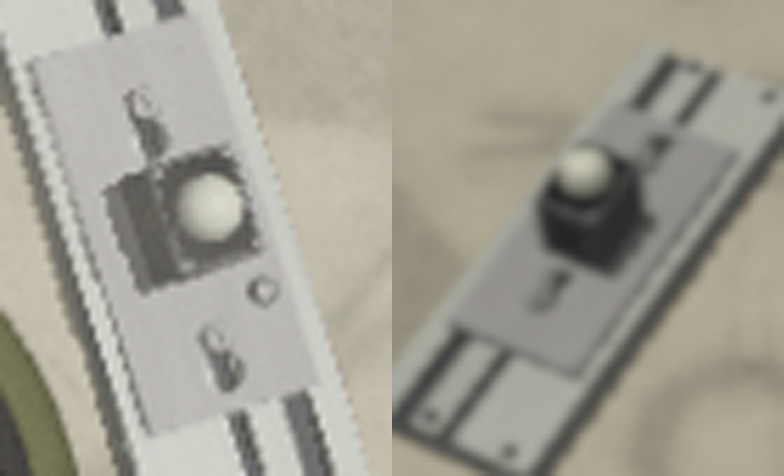

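```bash
python3 - <<'E'
from hov import *
P=ctrl.capture('top')
g=lambda x,y,z:deproj(P,[345+(x+.5)/5.6-.5,160+(y+.5)/5.6-.5],plane=z)[0][:2]
a=np.radians(194.8);d=np.array([np.cos(a),np.sin(a)]);n=np.array([-d[1],d[0]])
C=np.mean([g(*p,24) for p in((32,62),(190,10),(312,385),(150,435))],0)
s1,s2=g(142,103,29),g(212,345,29);m=(s1+s2)/2
w1,w2=g(152,140,23),g(228,377,23);ph=g(263,290,24)
print('centre',C,'screw mid',m,'sep',np.linalg.norm(s1-s2))
print('screwmid-centre along/lat',(m-C)@d,(m-C)@n)
print('wide-screw along',(w1-s1)@d,(w2-s2)@d,'pin-mid',(ph-m)@d,(ph-m)@n)
K=cv2.resize(P['image'][195:235,375:405],None,fx=14,fy=14,interpolation=cv2.INTER_CUBIC);cv2.imwrite('pics/pin.png',K[:,:,::-1])
E
```

```text
centre [ 506.03 -388.72] screw mid [ 504.59 -389.34] sep 98.8831889137235
screwmid-centre along/lat 1.5461493651754499 0.2335507277170725
wide-screw along 14.743443824937863 13.959213972891206 pin-mid 34.853241188948644 26.54498543957319
```

View pics/pin.png

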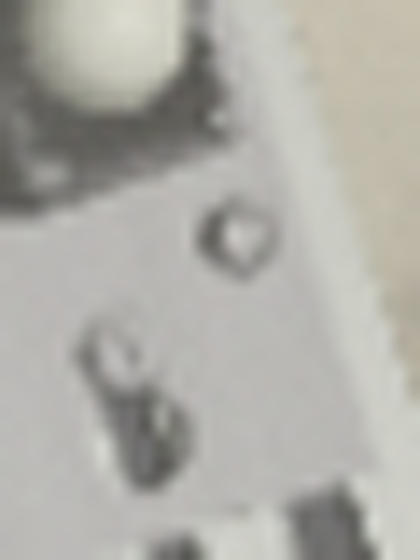

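The pin fills the round hole (at about (240,240) of the crop) and is centred along the slide direction. The screw sits in the narrow end of the slot, 14 mm from the wide end, so the lamp is home.

```bash
python3 -c "
from plant import ctrl
print(ctrl.hand_in(),ctrl.current_time())"
```

```text
the job is handed in; nothing more can be done
the job is handed in; nothing more can be done
```

I handed the job in with the lamp flat on the rail, slid to a firm stop, released, and the spring pin showing in its hole. One of my camera checks put the lamp about 1.5 mm short of home, but the other checks and the stop felt in the hand said it was fully home.

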